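Sweep the used syringes off the prep table into the waste bin

ROBOT

A 6-joint arm with a two-finger parallel gripper is mounted at the origin on the work surface. World frame = base frame: x ahead of the robot, y to its left, z up, the work surface at z = 0. Lengths are in m, angles in rad, forces in N, time in s.
With the tool pointing down it reaches from about 0.25 to 0.775 m from the base axis. Payload 4 kg.
Tool frame: the origin (TCP) lies on the centre line of the jaws, within the pads' length; the fingertips stand 25 mm ahead of it and the grasp point (between the pads) lies 6 mm ahead of it; z points along the fingers, y is the line along which they close (so a half turn about z gives the same grasp; the last joint's range is limited). The gripper opens to 94 mm and grips with 3 to 60 N. Pads are 16 mm wide; open, the fingers measure 119 mm over their backs; the gripper's body (75 mm by 177 mm) begins 78 mm behind the grasp point.
Start: joints at [-1.405, 0.087, 1.371, -0, 1.684, -0.103], TCP at [0.146, -0.53, 0.231] pointing down, gripper open.
Joint ranges: [-3.1, 3.1], [-0.76, 2.03], [0.27, 2.55], [-1.08, 4.22], [0.17, 2.65], [-2.57, 2.57]. Speed limits (rad/s): [2.79, 2.79, 3.14, 3.14, 3.14, 3.14].

INTERFACE

Orientations are given as [roll, pitch, yaw] about the fixed x, y, z axes, in that order (R = Rz(yaw) Ry(pitch) Rx(roll)).
In Python, from bench import robot, imaging gives the robot as it stands. The module is installed in compiled form; this text tells all that it offers.
- The arm moves only by the tool drive_tool, never from a script. Its argument "series" is a list of rows, each a list of 3 entries, a list of its own where there are three numbers: the finger opening in m, from 0 to 0.094, then the shift along the tool's x, y, z in m, then the turn, a rotation vector about the tool's x, y, z in rad. A call has 1 to 5 rows; each row is the pose to reach, as a shift and turn from the pose commanded when the call began, along the tool's axes at that moment; what a row does not reach only later rows make up. A row lasts 1/8 s, in which the tool goes at most 62.5 mm and 10.7 degrees, less where a joint would pass 70% of its speed; a pose out of reach is approached as far as the arm can. A call with a gripper value outside its range is refused whole. The fingers move at their own pace and stop on an object; the grip force is fixed at half the most. Time passes only in rows, so rows that repeat a pose let the fingers close. It gives the time, the measured TCP pose, the force, the opening and the grip force at its end, in the units of the state.
- robot.get_obs(): the state, without advancing time (a new reading comes with each control period).
- imaging.snapshot(name): name is "scene" or "top" or "wrist"; returns the picture (384x512x3 uint8, red, green, blue); there is no depth.
- imaging.get_calibration(name): a dict with "intrinsics" (3x3 intrinsics, pixels), "position" and "rotation" of the camera in the world. Camera axes: x right, y up, looking along -z (the intrinsics and any distortion apply to the point x, -y, -z); pixel columns grow to the right and rows downward; lengths in m; the calibration is good to about 2 mm. A picture is of the moment at which its call begins: read the wrist's pose just before it. get_calibration takes no time and is no camera call; for the wrist camera it gives the pose at the moment of the call.
- robot.close_job(): hands the job in; it is judged then, once.
The state is a dict: "time": time; "joint_positions": joint angles; "qvel": joint speeds; "joint_torque": joint torques, N m; "tool_pos": TCP position; "ee_rot": TCP orientation; "wrist_force": force on the tool from outside, world axes, zero at the start; "wrist_torque": the same for the moment, N m; "width": finger opening in m; "finger_force": force on a finger pad.
Only numpy, scipy, OpenCV 4.12 (cv2) and the standard library are available. Lean on these libraries where they do the work, as an engineer would, in place of code of your own. Each camera call takes 0.05 s, during which the arm holds its last target. There are 200 camera calls.

TASK

Clear the prep table: with your fingertips, sweep the three used syringes across the table top and over its far edge so that all three drop into the waste bin hanging there. Push them only, without pinching them, pressing down on them or picking them up, and leave the medicine bottle, the pot, the spray can and the steel canister standing where they are.

Things in the scene. Friction and masses are not known exactly. Their poses are not given: they have to be found in the camera images.
- syringe_a: Used 20 ml syringe, no needle, plunger in, lying flat: clear barrel 21.6 mm dia, white ends, 116 mm long, about 16 g. Finger flange 36 mm wide, 3 mm thick, 46 mm behind origin, keeps it from rolling; round thumb rest 21.6 mm at rear, nozzle 6 mm. Origin on its axis at mid-length (10.8 mm up), near its balance point; x axis to nozzle (tip +58 mm, rear -58 mm). Leftmost (+y) of the three.
- syringe_b: Used 20 ml syringe, no needle, plunger in, lying flat: clear barrel 21.6 mm dia, white ends, 116 mm long, about 16 g. Finger flange 36 mm wide, 3 mm thick, 46 mm behind origin, keeps it from rolling; round thumb rest 21.6 mm at rear, nozzle 6 mm. Origin on its axis at mid-length (10.8 mm up), near its balance point; x axis to nozzle (tip +58 mm, rear -58 mm). Middle of the three.
- syringe_c: Used 20 ml syringe, no needle, plunger in, lying flat: clear barrel 21.6 mm dia, white ends, 116 mm long, about 16 g. Finger flange 36 mm wide, 3 mm thick, 46 mm behind origin, keeps it from rolling; round thumb rest 21.6 mm at rear, nozzle 6 mm. Origin on its axis at mid-length (10.8 mm up), near its balance point; x axis to nozzle (tip +58 mm, rear -58 mm). Rightmost (-y) of the three.
- bin: Grey open waste bin fixed at the far table edge, 200 x 360 x 200 mm (x, y, z) outside, walls and floor 4 mm. Origin at the centre of its underside, axes parallel to the world's. Rim 12 mm below the table top, near wall 2 mm beyond the table edge and topped by a steep lip sloping from the edge into the bin: what goes over the edge within its width drops in. Its place along the edge varies.
- table_edge (a point): A point on the table's far edge, on the top surface (z = 0). The edge is straight and runs parallel to world y along the whole table, with nothing raised on it; beyond it, left and right of the bin, is a drop to the floor.
- vial: Small amber glass medicine bottle with aluminium cap, diameter 27 mm, 50 mm tall, standing, about 30 g. Origin at the centre of its underside. To be left alone.
- pot: Small white plastic ointment pot with lid, diameter 36 mm, 42 mm tall, standing, about 35 g. Origin at the centre of its underside. To be left alone.
- spray: Blue spray can with white cap, diameter 66 mm, 200 mm tall, standing, about 350 g. Origin at the centre of its underside. To be left alone.
- canister: Open stainless steel canister, diameter about 110 mm, 140 mm tall, standing, about 500 g. Origin at the centre of its underside. To be left alone.

How it is judged:
By the outcome, as a careful person would: the job done as asked, in the order asked, and still so for the second after the job is handed in, with the robot touching nothing.
It also fails if it takes over 67 s, if anything falls off the work surface, if the arm or the gripper's body presses on something with over 40 N, if the wrist force passes 120 N, or if a joint passes its speed limit or range.

## Working session

There is one attempt and no reset: what is moved stays moved. The work goes in short steps, Python scripts to look and compute and a tool call to move; the robot and the scene stay as the last step left them, time stands still between calls to the robot, and variables do not carry over. Pictures are saved under pics/ and viewed, at most 10 in all, crops included, and the job is handed in when it is done.

Besides the shell and the picture viewer there is one more tool, called after ">>>" as name(argument=value, ...) on one line, values as JSON. drive_tool: Moves the arm, as the interface text tells. Its arguments: {"type":"object","properties":{"series":{"type":"array"}},"required":["series"]}

```bash
mkdir -p pics
cat > h.py <<'E'
import numpy as np, cv2
from bench import robot, imaging
def ray(c,u,v,z):
    K=np.array(c["intrinsics"]);R=np.array(c["rotation"]);p=np.array(c["position"])
    d=np.linalg.solve(K,[u,v,1]);d=R@(d*[1,-1,-1]);return p+d*(z-p[2])/d[2]
def proj(c,P):
    K=np.array(c["intrinsics"]);R=np.array(c["rotation"]);p=np.array(c["position"])
    q=K@((R.T@(np.array(P)-p))*[1,-1,-1]);return q[:2]/q[2]
E
python3 - <<'E'
from h import *
np.set_printoptions(precision=4,suppress=True)
ims=[]
for n in ("top","scene"):
    c=imaging.get_calibration(n);print(n,c)
    im=imaging.snapshot(n);cv2.imwrite(f"pics/{n}0.png",cv2.cvtColor(im,4));
    cv2.imwrite(f"pics/{n}0v.png",cv2.resize(cv2.cvtColor(im,4),(800,600),interpolation=cv2.INTER_CUBIC))
print(robot.get_obs())
E
```

```text
top {'intrinsics': array([[434.8539,   0.    , 253.6568],
       [  0.    , 434.8539, 196.0836],
       [  0.    ,   0.    ,   1.    ]]), 'position': array([0.2807, 0.0013, 1.4358]), 'rotation': array([ 0.202 , -0.0046, -1.4914])}
scene {'intrinsics': array([[388.3777,   0.    , 256.1075],
       [  0.    , 388.3777, 196.5762],
       [  0.    ,   0.    ,   1.    ]]), 'position': array([1.2763, 0.3064, 0.6243]), 'rotation': array([0.8542, 0.008 , 1.9794])}
{'time': 0.1, 'joint_positions': array([-1.4051,  0.0879,  1.3721,  0.    ,  1.6836, -0.1031]), 'qvel': array([-0.0002, -0.0033, -0.0035, -0.0013,  0.0002,  0.0011]), 'joint_torque': array([  0.001 , -34.1253, -30.3302,   0.0718,   0.0304,  -0.0001]), 'tool_pos': array([ 0.146 , -0.5298,  0.2294]), 'ee_rot': array([-3.1396, -0.0002,  0.2688]), 'wrist_force': array([ 0.6846,  0.4553, -0.6612]), 'wrist_torque': array([0.0141, 0.0317, 0.0098]), 'finger_force': 0.0, 'width': 0.09424207983636668}
```

View pics/top0v.png

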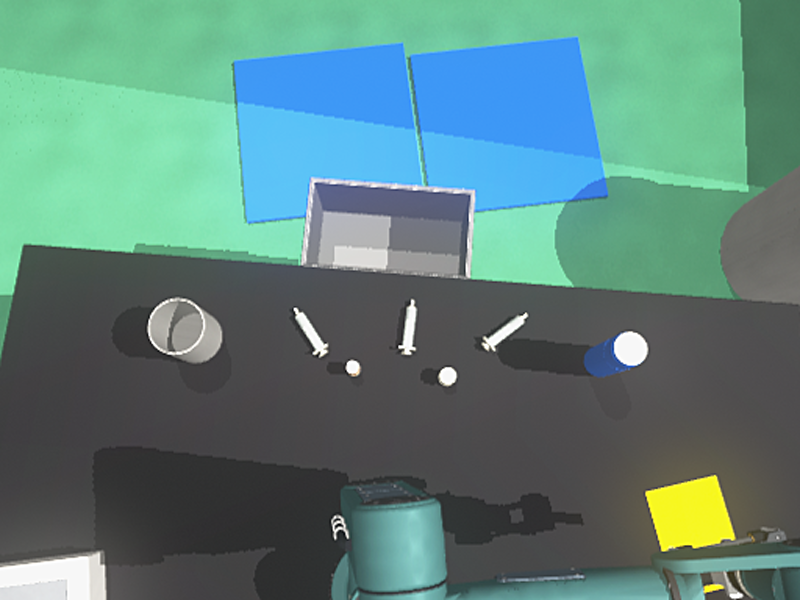

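View pics/scene0v.png

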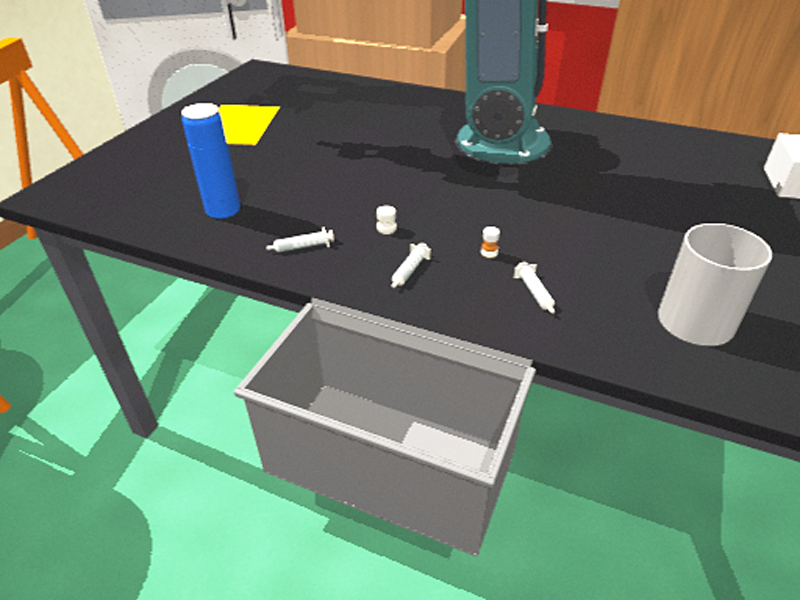

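The top view (800x600) shows, from the left: the canister (185,330), syringe a (310,332), the vial (353,367), b (409,327), the pot (447,376), c (505,332) and the spray can (617,352). The bin spans u 303–472 at the edge. The scene view agrees, and c lies partly to the right of the bin.

```bash
sed -i 's/^from bench/from scipy.spatial.transform import Rotation as Ro\nfrom bench/; s/R=np.array(c\["rotation"\])/R=Ro.from_euler("xyz",c["rotation"]).as_matrix()/' h.py
cat > syr.py <<'E'
from h import *
def syr(im,c,lo,hi,v0=180,v1=235):
    """pca of bright blobs in top image -> centre, ends, yaw"""
    g=im.min(2).astype(int); m=((g>115)&(im.max(2).astype(int)-g<40)).astype(np.uint8)
    m[:v0]=0;m[v1:]=0;m[:,:lo]=0;m[:,hi:]=0
    n,l,s,_=cv2.connectedComponentsWithStats(m,connectivity=8)
    out=[]
    for i in range(1,n):
        if s[i,4]<25: continue
        vs,us=np.where(l==i)
        P=np.array([ray(c,u,v,0.0108)[:2] for u,v in zip(us,vs)])
        ctr,(w,h),a=cv2.minAreaRect((P*1000).astype(np.float32))
        k=P.mean(0);d=np.linalg.svd(P-k)[2][0];t=(P-k)@d;wd=np.abs((P-k)@[-d[1],d[0]])
        if wd[t>0.03].max(initial=0)>wd[t<-.03].max(initial=0): d=-d;t=-t
        e1=k+d*t.max();e0=k+d*t.min()
        out.append((s[i,4],(us.mean(),vs.mean()),k,e0,e1,np.degrees(np.arctan2(d[1],d[0])),sorted((w,h))))
    return out
E
python3 - <<'E'
from syr import *
np.set_printoptions(precision=4,suppress=True)
c=imaging.get_calibration("top");s=imaging.get_calibration("scene")
im=cv2.imread("pics/top0.png")[:,:,::-1]
for o in syr(im,c,175,350,183,250): print(o[0],np.array(o[1]),"k",o[2],"rear",o[3],"tip",o[4],"yaw %.1f"%o[5],o[6])
k=.64
f=lambda u,v,z,cc=c:ray(cc,u*k,v*k,z)[:2]
print("edge",f(27,245,0),f(303,266,0),f(472,277,0),f(796,303,0))
print("rim inner/outer",f(313,180,-.012),f(475,190,-.012),f(303,266,-.012),f(470,277,-.012))
print("vial top",f(353,367,.05),"pot",f(447,376,.042),"spray",f(631,348,.2),"can",f(177,325,.14))
print("scene: vial base",f(490,254,0,s),"pot base",f(387,230,0,s),"spray base",f(222,214,0,s),"tips",f(270,248,.01,s),f(394,285,.01,s),f(552,309,.01,s),
"bin near corners",f(312,303,-.012,s),f(533,367,-.012,s))
E
```

```text
221 [261.629  210.2127] k [ 0.5267 -0.0123] rear [ 0.4723 -0.0101] tip [ 0.5923 -0.015 ] yaw -2.3 [33.45866394042969, 119.16339874267578]
226 [198.6549 213.1416] k [0.5    0.1952] rear [0.4574 0.1625] tip [0.5523 0.2352] yaw 37.5 [35.37278747558594, 118.63088989257812]
226 [322.2522 212.1637] k [ 0.5362 -0.2136] rear [ 0.5002 -0.1729] tip [ 0.5778 -0.2609] yaw -48.6 [37.27587127685547, 115.93953704833984]
66 [225.3939 234.3333] k [0.4369 0.1003] rear [0.4358 0.1147] tip [0.438  0.0851] yaw -85.7 [26.358510971069336, 29.662019729614258]
115 [286.1304 240.4522] k [ 0.4327 -0.1   ] rear [ 0.4501 -0.1103] tip [ 0.4155 -0.0897] yaw 149.3 [36.049930572509766, 36.24626159667969]
edge [0.6463 0.8359] [0.6477 0.2282] [ 0.6527 -0.141 ] [ 0.6513 -0.844 ]
rim inner/outer [0.8523 0.229 ] [ 0.8582 -0.1374] [0.6507 0.2301] [ 0.6554 -0.1378]
vial top [0.431  0.0957] pot [ 0.4288 -0.0976] spray [ 0.4903 -0.4201] can [0.4751 0.4361]
scene: vial base [0.4308 0.1051] pot base [ 0.4322 -0.0908] spray base [ 0.5043 -0.404 ] tips [ 0.5753 -0.2493] [ 0.5851 -0.009 ] [0.5446 0.2376] bin near corners [ 0.6539 -0.1235] [0.6537 0.2384]
```

b lies nose-on to the edge at y≈-0.013. I'll push it first from behind with closed fingertips. a and c can then go broadside with two spread fingertips.

```bash
cat > plan.py <<'E'
import numpy as np
def plan(start,wps,step):
    """start,wps: (x,y,z,yaw), tool down; prints calls of 5 rows: shift in tool axes at call start, turn z"""
    pts=[];p=np.array(start,float)
    for w,s in zip(wps,step):
        w=np.array(w,float);n=max(1,int(np.ceil(max(np.linalg.norm(w[:3]-p[:3])/s,abs(w[3]-p[3])/.17))))
        pts+= [p+(w-p)*i/n for i in range(1,n+1)];p=w
    q=np.array(start,float)
    for i in range(0,len(pts),5):
        c,s=np.cos(q[3]),np.sin(q[3]);
        for r in pts[i:i+5]:
            d=r-q;print([round(c*d[0]+s*d[1],3),round(s*d[0]-c*d[1],3),round(-d[2],3)],round(-d[3],3))
        print('--');q=pts[min(i+4,len(pts)-1)]
E
python3 -c "
from plan import *
plan((.146,-.53,.231,.269),[(.446,-.009,.231,-.04),(.446,-.009,.031,-.04),(.655,-.0175,.031,-.04)],[.055,.05,.018])"
```

```text
[np.float64(0.039), np.float64(-0.038), np.float64(-0.0)] 0.028
[np.float64(0.078), np.float64(-0.077), np.float64(-0.0)] 0.056
[np.float64(0.117), np.float64(-0.115), np.float64(-0.0)] 0.084
[np.float64(0.156), np.float64(-0.154), np.float64(-0.0)] 0.112
[np.float64(0.194), np.float64(-0.192), np.float64(-0.0)] 0.14
--
[np.float64(0.033), np.float64(-0.043), np.float64(-0.0)] 0.028
[np.float64(0.066), np.float64(-0.087), np.float64(-0.0)] 0.056
[np.float64(0.099), np.float64(-0.13), np.float64(-0.0)] 0.084
[np.float64(0.132), np.float64(-0.174), np.float64(-0.0)] 0.112
[np.float64(0.166), np.float64(-0.217), np.float64(-0.0)] 0.14
--
[np.float64(0.027), np.float64(-0.048), np.float64(-0.0)] 0.028
[np.float64(0.027), np.float64(-0.048), np.float64(0.05)] 0.028
[np.float64(0.027), np.float64(-0.048), np.float64(0.1)] 0.028
[np.float64(0.027), np.float64(-0.048), np.float64(0.15)] 0.028
[np.float64(0.027), np.float64(-0.048), np.float64(0.2)] 0.028
--
[np.float64(0.017), np.float64(0.0), np.float64(-0.0)] -0.0
[np.float64(0.035), np.float64(0.0), np.float64(-0.0)] -0.0
[np.float64(0.052), np.float64(0.0), np.float64(-0.0)] -0.0
[np.float64(0.07), np.float64(0.0), np.float64(-0.0)] -0.0
[np.float64(0.087), np.float64(0.0), np.float64(-0.0)] -0.0
--
[np.float64(0.017), np.float64(0.0), np.float64(-0.0)] -0.0
[np.float64(0.035), np.float64(0.0), np.float64(-0.0)] -0.0
[np.float64(0.052), np.float64(0.0), np.float64(-0.0)] -0.0
[np.float64(0.07), np.float64(0.0), np.float64(-0.0)] -0.0
[np.float64(0.087), np.float64(0.0), np.float64(-0.0)] -0.0
--
[np.float64(0.017), np.float64(0.0), np.float64(-0.0)] -0.0
[np.float64(0.035), np.float64(0.0), np.float64(-0.0)] -0.0
--
```

>>> drive_tool(series=[[0.002,[0.039,-0.038,0],[0,0,0.028]],[0.002,[0.078,-0.077,0],[0,0,0.056]],[0.002,[0.117,-0.115,0],[0,0,0.084]],[0.002,[0.156,-0.154,0],[0,0,0.112]],[0.002,[0.194,-0.192,0],[0,0,0.14]]])

```text
time: 0.72
tool_pos: [0.2825, -0.2918, 0.23]
ee_rot: [-3.141, 0.0, 0.127]
wrist_force: [1.0, 0.1, 0.5]
width: 0.0476
finger_force: 0.0
```

>>> drive_tool(series=[[0.002,[0.033,-0.043,0],[0,0,0.028]],[0.002,[0.066,-0.087,0],[0,0,0.056]],[0.002,[0.099,-0.13,0],[0,0,0.084]],[0.002,[0.132,-0.174,0],[0,0,0.112]],[0.002,[0.166,-0.217,0],[0,0,0.14]]])

```text
time: 1.35
tool_pos: [0.4192, -0.0554, 0.2302]
ee_rot: [3.141, 0.0, -0.012]
wrist_force: [0.2, -0.7, -0.2]
width: 0.0019
finger_force: 0.0
```

>>> drive_tool(series=[[0.002,[0.027,-0.048,0],[0,0,0.028]],[0.002,[0.027,-0.048,0],[0,0,0.028]],[0.002,[0.027,-0.048,0.04],[0,0,0.028]],[0.002,[0.027,-0.048,0.08],[0,0,0.028]],[0.002,[0.027,-0.048,0.08],[0,0,0.028]]])

```text
time: 1.98
tool_pos: [0.4433, -0.01, 0.1469]
ee_rot: [-3.141, 0.009, -0.04]
wrist_force: [-0.1, -0.8, -0.0]
width: 0.0022
finger_force: 0.0
```

>>> drive_tool(series=[[0.002,[0,0,0.04],[0,0,0]],[0.002,[0,0,0.08],[0,0,0]],[0.002,[0,0,0.105],[0,0,0]],[0.002,[0,0,0.119],[0,0,0]],[0.002,[0,0,0.119],[0,0,0]]])

```text
time: 2.6
tool_pos: [0.4467, -0.0099, 0.032]
ee_rot: [3.141, -0.0, -0.04]
wrist_force: [0.2, -1.0, 0.1]
width: 0.0022
finger_force: 0.0
```

>>> drive_tool(series=[[0.002,[0.012,0,0],[0,0,0]],[0.002,[0.024,0,0],[0,0,0]],[0.002,[0.036,0,0],[0,0,0]],[0.002,[0.05,0,0],[0,0,0]],[0.002,[0.064,0,0],[0,0,0]]])

```text
time: 3.22
tool_pos: [0.5115, -0.012, 0.0315]
ee_rot: [3.141, -0.0, -0.039]
wrist_force: [-0.8, -0.6, -0.1]
width: 0.0024
finger_force: 0.1
```

Run:
```python
from h import *
o=robot.get_obs();print(o["tool_pos"],o["wrist_force"])
a=imaging.snapshot("top")[150:260,150:370];b=imaging.snapshot("scene")[120:260,140:400]
cv2.imwrite("pics/p1.png",np.vstack([cv2.resize(cv2.cvtColor(x,4),(560,290)) for x in (a,b)]))
```

```text
[ 0.51146039 -0.0119508   0.03145509] [-0.77893517 -0.60299793 -0.11985057]
```

View pics/p1.png

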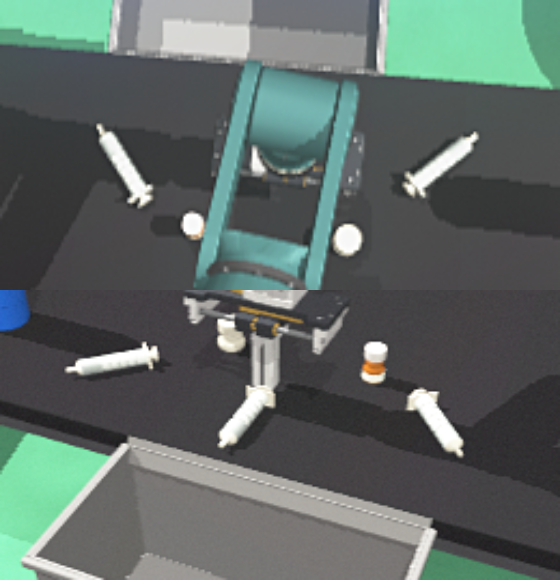

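The upper half (top view) shows b hidden under the arm. The lower half (scene view) shows the closed fingers behind b's thumb rest at about (265,388), with the nozzle at (222,443) heading squarely for the bin. The vial and pot are untouched, so I'll keep pushing.

>>> drive_tool(series=[[0.002,[0.014,0,0],[0,0,0]],[0.002,[0.028,0,0],[0,0,0]],[0.002,[0.042,0,0],[0,0,0]],[0.002,[0.056,0,0],[0,0,0]],[0.002,[0.07,0,0],[0,0,0]]])

```text
time: 3.95
tool_pos: [0.5813, -0.0147, 0.0314]
ee_rot: [3.141, 0.0, -0.039]
wrist_force: [-0.3, -0.3, 0.0]
width: 0.0021
finger_force: 0.1
```

>>> drive_tool(series=[[0.002,[0.016,0,0],[0,0,0]],[0.002,[0.032,0,0],[0,0,0]],[0.002,[0.048,0,0],[0,0,0]],[0.002,[0.064,0,0],[0,0,0]],[0.002,[0.08,0,0],[0,0,0]]])

```text
time: 4.58
tool_pos: [0.6613, -0.0179, 0.0313]
ee_rot: [3.142, -0.0, -0.039]
wrist_force: [0.8, -0.0, 0.3]
width: 0.002
finger_force: 0.0
```

Run:
```python
from h import *
o=robot.get_obs();print(o["tool_pos"],o["wrist_force"],o["ee_rot"])
b=imaging.snapshot("scene")[120:360,100:460]
cv2.imwrite("pics/p2.png",cv2.resize(cv2.cvtColor(b,4),(720,480)))
```

```text
[ 0.66129717 -0.01786336  0.03128628] [ 0.77518388 -0.01429056  0.32602558] [ 3.14150678e+00 -5.64171405e-05 -3.92313367e-02]
```

View pics/p2.png

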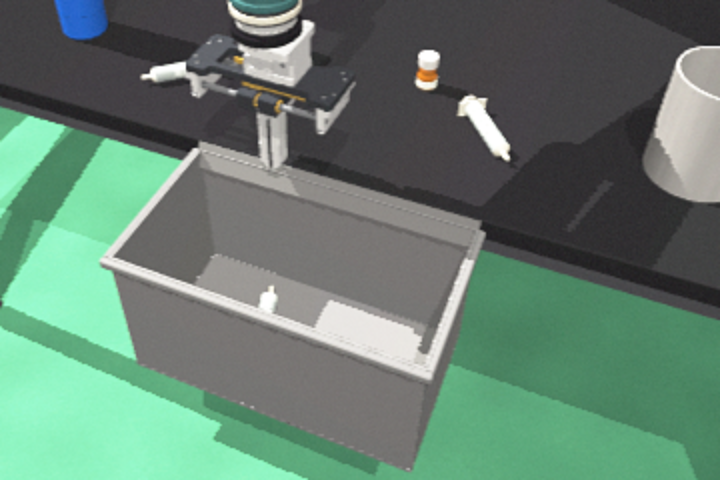

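b now lies in the bin (nozzle at about (268,297)). a, c and the vial are in place. Next is c.

```bash
python3 -c "
from plan import *
plan((.661,-.018,.031,-.04),[(.661,-.018,.151,-.04),(.515,-.238,.151,.7226),(.515,-.238,.031,.7226)],[.05,.053,.04])
print('push')
plan((.515,-.238,.031,.7226),[(.571,-.176,.031,.942),(.668,-.021,.031,.942)],[.0168,.0184])" | sed 's/np.float64//g'
```

```text
[(0.0), (-0.0), (-0.04)] -0.0
[(0.0), (-0.0), (-0.08)] -0.0
[(0.0), (-0.0), (-0.12)] -0.0
[(-0.027), (0.045), (-0.12)] -0.153
[(-0.055), (0.09), (-0.12)] -0.305
--
[(-0.04), (0.035), (-0.0)] -0.153
[(-0.079), (0.07), (-0.0)] -0.305
[(-0.119), (0.104), (-0.0)] -0.458
[(-0.119), (0.104), (0.04)] -0.458
[(-0.119), (0.104), (0.08)] -0.458
--
[(0.0), (0.0), (0.04)] -0.0
--
push
[(0.017), (-0.002), (-0.0)] -0.044
[(0.033), (-0.004), (-0.0)] -0.088
[(0.05), (-0.006), (-0.0)] -0.132
[(0.066), (-0.008), (-0.0)] -0.176
[(0.083), (-0.009), (-0.0)] -0.219
--
[(0.018), (-0.001), (-0.0)] -0.0
[(0.036), (-0.003), (-0.0)] -0.0
[(0.055), (-0.004), (-0.0)] -0.0
[(0.073), (-0.005), (-0.0)] -0.0
[(0.091), (-0.006), (-0.0)] -0.0
--
[(0.018), (-0.001), (-0.0)] -0.0
[(0.036), (-0.003), (-0.0)] -0.0
[(0.055), (-0.004), (-0.0)] -0.0
[(0.073), (-0.005), (-0.0)] -0.0
[(0.091), (-0.006), (-0.0)] -0.0
--
```

>>> drive_tool(series=[[0.002,[0,0,-0.04],[0,0,0]],[0.002,[0,0,-0.08],[0,0,0]],[0.04,[0,0,-0.12],[0,0,0]],[0.04,[-0.027,0.045,-0.12],[0,0,-0.153]],[0.04,[-0.055,0.09,-0.12],[0,0,-0.305]]])

```text
time: 5.25
tool_pos: [0.6017, -0.1062, 0.1524]
ee_rot: [3.14, -0.001, 0.273]
wrist_force: [1.2, -1.0, 0.0]
width: 0.0284
finger_force: 0.0
```

>>> drive_tool(series=[[0.04,[-0.04,0.035,0],[0,0,-0.153]],[0.04,[-0.079,0.07,0],[0,0,-0.305]],[0.04,[-0.119,0.104,0],[0,0,-0.458]],[0.04,[-0.119,0.104,0],[0,0,-0.458]],[0.04,[-0.119,0.104,0.04],[0,0,-0.458]]])

```text
time: 5.88
tool_pos: [0.517, -0.2387, 0.1153]
ee_rot: [3.133, -0.004, 0.721]
wrist_force: [0.6, -0.0, 0.5]
width: 0.0403
finger_force: 0.0
```

>>> drive_tool(series=[[0.04,[0,0,0.03],[0,0,0]],[0.04,[0,0,0.06],[0,0,0]],[0.04,[0,0,0.08],[0,0,0]],[0.04,[0,0,0.08],[0,0,0]]])

```text
time: 6.38
tool_pos: [0.5135, -0.2354, 0.0294]
ee_rot: [-3.137, 0.001, 0.724]
wrist_force: [0.7, -0.1, -1.0]
width: 0.0399
finger_force: 0.0
```

Run:
```python
from h import *
o=robot.get_obs();print(o["tool_pos"],o["wrist_force"],o["ee_rot"])
a=imaging.snapshot("top")[150:260,150:370];b=imaging.snapshot("scene")[120:260,140:400]
cv2.imwrite("pics/p3.png",np.vstack([cv2.resize(cv2.cvtColor(x,4),(560,290)) for x in (a,b)]))
```

```text
[ 0.513503   -0.2354152   0.02936995] [ 0.65385398 -0.07206418 -0.99165784] [-3.13705294e+00  1.06757286e-03  7.24165429e-01]
```

View pics/p3.png

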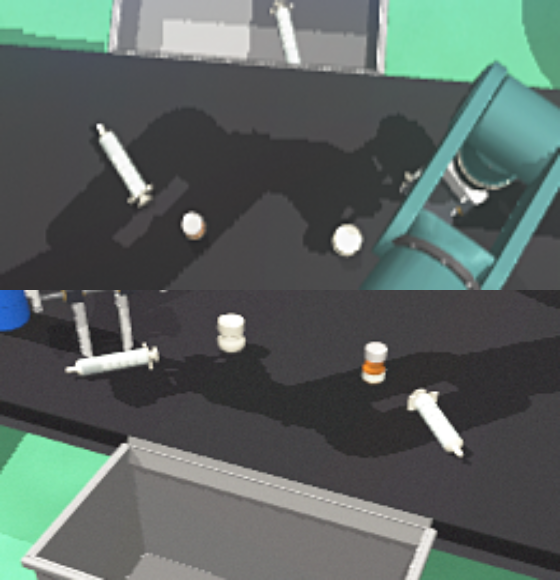

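In the top half b is in the bin at (288,35). In the scene half the two fingertips stand behind c's barrel at about (85,352) and (126,347), clear of the flange at (150,355). Pushing with a gentle turn.

>>> drive_tool(series=[[0.04,[0.017,-0.001,-0.001],[0,0,-0.03]],[0.04,[0.033,-0.003,-0.001],[0,0,-0.075]],[0.04,[0.05,-0.005,-0.001],[0,0,-0.12]],[0.04,[0.066,-0.007,-0.001],[0,0,-0.17]],[0.04,[0.083,-0.009,-0.001],[0,0,-0.219]]])

```text
time: 7.1
tool_pos: [0.5713, -0.1744, 0.0324]
ee_rot: [-3.142, 0.0, 0.946]
wrist_force: [0.7, -0.4, 0.4]
width: 0.0396
finger_force: 0.1
```

>>> drive_tool(series=[[0.04,[0.016,-0.001,0],[0,0,0]],[0.04,[0.032,-0.002,0],[0,0,0]],[0.04,[0.048,-0.003,0],[0,0,0]]])

```text
time: 7.48
tool_pos: [0.5967, -0.1339, 0.0324]
ee_rot: [-3.141, 0.0, 0.943]
wrist_force: [0.9, -0.4, 0.3]
width: 0.0399
finger_force: 0.0
```

Run:
```python
from h import *
o=robot.get_obs();print(o["tool_pos"],o["wrist_force"],o["ee_rot"])
a=imaging.snapshot("top")[150:260,150:370];b=imaging.snapshot("scene")[120:260,140:400]
cv2.imwrite("pics/p4.png",np.vstack([cv2.resize(cv2.cvtColor(x,4),(560,290)) for x in (a,b)]))
```

```text
[ 0.59670012 -0.13392702  0.03238404] [ 0.87872018 -0.44459435  0.27119257] [-3.14144167e+00  7.18821812e-05  9.42739054e-01]
```

View pics/p4.png

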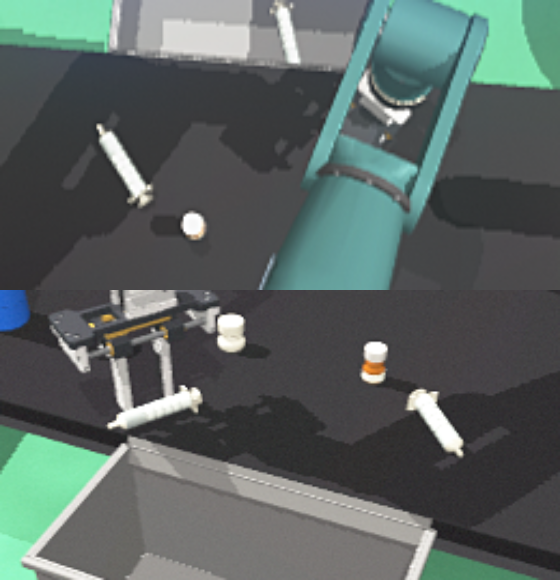

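c is being carried squarely: its nozzle is at (108,427), just at the edge beside the bin's corner, and it is still moving inward. The pot and vial are untouched. I'll continue on the same heading.

>>> drive_tool(series=[[0.04,[0.017,-0.002,0.001],[0,0,0]],[0.04,[0.034,-0.005,0.001],[0,0,0]],[0.04,[0.051,-0.007,0.001],[0,0,0]],[0.04,[0.068,-0.008,0.001],[0,0,0]],[0.04,[0.085,-0.009,0.001],[0,0,0]]])

```text
time: 8.2
tool_pos: [0.6396, -0.0597, 0.0315]
ee_rot: [3.141, -0.0, 0.943]
wrist_force: [0.3, -0.6, -0.4]
width: 0.0398
finger_force: 0.1
```

>>> drive_tool(series=[[0.04,[0.018,0,0],[0,0,0.05]],[0.04,[0.036,0.003,0],[0,0,0.1]],[0.04,[0.054,0.006,0],[0,0,0.15]],[0.04,[0.072,0.012,0],[0,0,0.2]]])

```text
time: 8.7
tool_pos: [0.6916, -0.0084, 0.0314]
ee_rot: [3.142, 0.0, 0.741]
wrist_force: [0.2, -0.7, -0.0]
width: 0.0403
finger_force: 0.0
```

Run:
```python
from h import *
o=robot.get_obs();print(o["tool_pos"],o["wrist_force"],o["ee_rot"])
a=imaging.snapshot("top")[100:260,150:370];b=imaging.snapshot("scene")[120:330,140:400]
cv2.imwrite("pics/p5.png",np.hstack([cv2.resize(cv2.cvtColor(x,4),(400,320)) for x in (a,b)]))
```

```text
[ 0.69163078 -0.00844461  0.03141   ] [ 0.16876951 -0.72977778 -0.00246839] [3.14154550e+00 3.11211000e-05 7.41462407e-01]
```

View pics/p5.png

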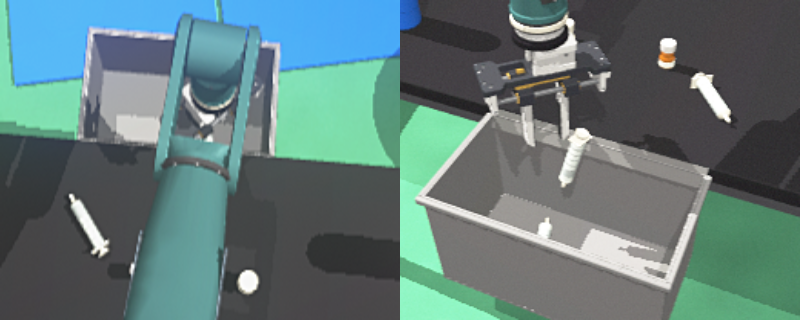

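c is dropping inside the bin (at (575,158) in the right half). Next is a. The tool goes half-turned (yaw ≈ 2.225) to keep the last joint in range, so I push along tool −x.

```bash
python3 - <<'E' | sed 's/np.float64//g'
from syr import *
from plan import *
o=robot.get_obs();print(o["joint_positions"])
c=imaging.get_calibration("top")
for k in syr(imaging.snapshot("top"),c,175,222,183,250): print(k[0],k[2],k[3],k[4],k[5])
plan((.691,-.008,.031,.742),[(.691,-.008,.151,.742),(.4855,.2244,.151,2.225)],[.05,.055])
print('push')
plan((.4855,.2244,.031,2.225),[(.547,.155,.031,2.40),(.685,.029,.031,2.40)],[.0186,.0188])
E
```

```text
[-9.34179212e-02  5.02426883e-01  1.24969387e+00  3.88514358e-04
  1.38857894e+00  7.32657501e-01]
221 [0.50048739 0.19549857] [0.45827516 0.16309144] [0.5522664 0.2352503] 37.51413320518519
[(0.0), (0.0), (-0.04)] -0.0
[(0.0), (0.0), (-0.08)] -0.0
[(0.0), (0.0), (-0.12)] -0.0
[(0.001), (-0.034), (-0.12)] -0.165
[(0.001), (-0.069), (-0.12)] -0.33
--
[(0.012), (-0.032), (-0.0)] -0.165
[(0.023), (-0.065), (-0.0)] -0.33
[(0.035), (-0.097), (-0.0)] -0.494
[(0.047), (-0.13), (-0.0)] -0.659
[(0.059), (-0.162), (-0.0)] -0.824
--
[(0.032), (-0.013), (-0.0)] -0.165
[(0.064), (-0.027), (-0.0)] -0.33
--
push
[(-0.018), (0.001), (-0.0)] -0.035
[(-0.037), (0.003), (-0.0)] -0.07
[(-0.055), (0.004), (-0.0)] -0.105
[(-0.074), (0.005), (-0.0)] -0.14
[(-0.092), (0.007), (-0.0)] -0.175
--
[(-0.019), (0.0), (-0.0)] -0.0
[(-0.037), (0.0), (-0.0)] -0.0
[(-0.056), (0.0), (-0.0)] -0.0
[(-0.075), (0.0), (-0.0)] -0.0
[(-0.093), (0.0), (-0.0)] -0.0
--
[(-0.019), (0.0), (-0.0)] -0.0
[(-0.037), (0.0), (-0.0)] -0.0
[(-0.056), (0.0), (-0.0)] -0.0
[(-0.075), (0.0), (-0.0)] -0.0
[(-0.093), (0.0), (-0.0)] -0.0
--
```

>>> drive_tool(series=[[0.04,[0,0,-0.04],[0,0,0]],[0.04,[0,0,-0.08],[0,0,0]],[0.04,[0,0,-0.12],[0,0,0]],[0.04,[0.001,-0.034,-0.12],[0,0,-0.165]],[0.04,[0.001,-0.069,-0.12],[0,0,-0.33]]])

```text
time: 9.48
tool_pos: [0.6444, 0.0416, 0.1523]
ee_rot: [3.14, -0.0, 1.077]
wrist_force: [0.1, 0.5, 0.4]
width: 0.04
finger_force: 0.0
```

>>> drive_tool(series=[[0.04,[0.012,-0.032,0],[0,0,-0.165]],[0.04,[0.023,-0.065,0],[0,0,-0.33]],[0.04,[0.035,-0.097,0],[0,0,-0.494]],[0.04,[0.047,-0.13,0],[0,0,-0.659]],[0.04,[0.059,-0.162,0],[0,0,-0.824]]])

```text
time: 10.1
tool_pos: [0.5295, 0.1713, 0.1514]
ee_rot: [-3.141, 0.0, 1.902]
wrist_force: [0.6, 0.8, 0.4]
width: 0.04
finger_force: 0.0
```

>>> drive_tool(series=[[0.04,[0.032,-0.013,0],[0,0,-0.165]],[0.04,[0.064,-0.027,0],[0,0,-0.33]],[0.04,[0.064,-0.027,0],[0,0,-0.33]],[0.04,[0.064,-0.027,0],[0,0,-0.33]]])

```text
time: 10.6
tool_pos: [0.485, 0.2224, 0.1516]
ee_rot: [3.142, 0.001, 2.225]
wrist_force: [0.7, 0.7, 0.0]
width: 0.04
finger_force: 0.0
```

>>> drive_tool(series=[[0.04,[0.003,0,0.04],[0,0,0]],[0.04,[0.003,0,0.08],[0,0,0]],[0.04,[0.003,0,0.105],[0,0,0]],[0.04,[0.003,0,0.12],[0,0,0]],[0.04,[0.003,0,0.12],[0,0,0]]])

```text
time: 11.22
tool_pos: [0.4828, 0.2246, 0.0304]
ee_rot: [-3.139, -0.0, 2.225]
wrist_force: [0.2, 0.0, -0.4]
width: 0.04
finger_force: 0.0
```

>>> drive_tool(series=[[0.04,[-0.018,0.001,0],[0,0,-0.02]],[0.04,[-0.037,0.002,0],[0,0,-0.055]],[0.04,[-0.055,0.004,0],[0,0,-0.095]],[0.04,[-0.074,0.005,0],[0,0,-0.135]],[0.04,[-0.092,0.007,0],[0,0,-0.175]]])

```text
time: 11.85
tool_pos: [0.5465, 0.1563, 0.0335]
ee_rot: [3.139, 0.002, 2.402]
wrist_force: [0.1, 0.8, 0.5]
width: 0.0398
finger_force: 0.0
```

Run:
```python
from h import *
o=robot.get_obs();print(o["tool_pos"],o["wrist_force"],o["ee_rot"])
a=imaging.snapshot("top")[100:260,150:370];b=imaging.snapshot("scene")[120:330,140:400]
cv2.imwrite("pics/p6.png",np.hstack([cv2.resize(cv2.cvtColor(x,4),(400,320)) for x in (a,b)]))
```

```text
[0.54648788 0.15627149 0.03346502] [0.11089345 0.75628994 0.46658276] [3.13891422e+00 2.25668486e-03 2.40236294e+00]
```

View pics/p6.png

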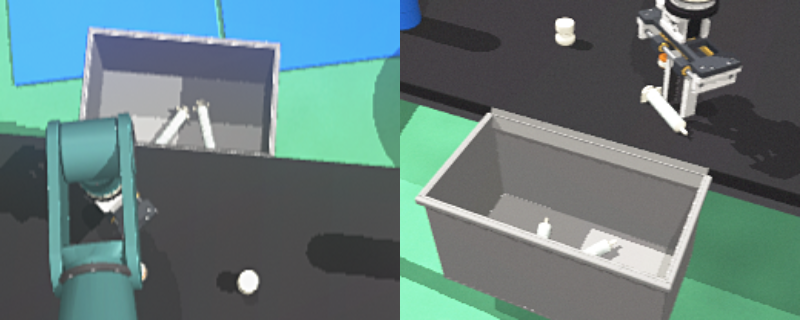

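b and c both lie in the bin ((205,125) and (172,128) in the top half). a sits squarely in front of the fingers in the scene half, nozzle at (685,132) and flange at (648,95), with the bin ahead of it. I'll push it over.

>>> drive_tool(series=[[0.04,[-0.018,0,0.001],[0,0,0]],[0.04,[-0.036,0,0.001],[0,0,0]],[0.04,[-0.054,0,0.001],[0,0,0]],[0.04,[-0.072,0,0.001],[0,0,0]],[0.04,[-0.09,0,0.001],[0,0,0]]])

```text
time: 12.58
tool_pos: [0.612, 0.0952, 0.0303]
ee_rot: [-3.141, -0.0, 2.401]
wrist_force: [-0.5, 0.6, 0.8]
width: 0.0399
finger_force: 0.1
```

>>> drive_tool(series=[[0.04,[-0.018,0,0],[0,0,0]],[0.04,[-0.036,0,0],[0,0,0]],[0.04,[-0.054,0,0],[0,0,0]],[0.04,[-0.072,0,0],[0,0,0]],[0.04,[-0.09,0,0],[0,0,0]]])

```text
time: 13.2
tool_pos: [0.6784, 0.0347, 0.0304]
ee_rot: [-3.142, 0.0, 2.402]
wrist_force: [-0.5, 0.6, 0.6]
width: 0.0397
finger_force: 0.0
```

>>> drive_tool(series=[[0.04,[-0.008,0,0],[0,0,0]],[0.04,[0,0,-0.04],[0,0,0]],[0.04,[0,0,-0.09],[0,0,0]],[0.04,[0,0,-0.13],[0,0,0]],[0.04,[0.05,0,-0.13],[0,0,0]]])

```text
time: 13.82
tool_pos: [0.6442, 0.0678, 0.1658]
ee_rot: [3.135, 0.008, 2.399]
wrist_force: [-0.7, 1.1, 0.2]
width: 0.0398
finger_force: 0.0
```

>>> drive_tool(series=[[0.04,[0.04,0,-0.03],[0,0,0]],[0.04,[0.08,0,-0.06],[0,0,0]],[0.04,[0.12,0,-0.06],[0,0,0]],[0.04,[0.15,0,-0.06],[0,0,0]],[0.04,[0.15,0,-0.06],[0,0,0]]])

```text
time: 14.45
tool_pos: [0.5287, 0.1716, 0.2212]
ee_rot: [3.141, 0.0, 2.405]
wrist_force: [0.2, -0.4, -0.2]
width: 0.0396
finger_force: 0.0
```

Run:
```python
from h import *
o=robot.get_obs();print(o["tool_pos"],o["wrist_force"],o["time"])
a=imaging.snapshot("top")[80:270,80:440];b=imaging.snapshot("scene")[40:380]
cv2.imwrite("pics/p7.png",np.hstack([cv2.resize(cv2.cvtColor(x,4),(400,300)) for x in (a,b)]))
```

```text
[0.52873143 0.17160539 0.22118611] [ 0.20293882 -0.38851734 -0.23205488] 14.45
```

View pics/p7.png

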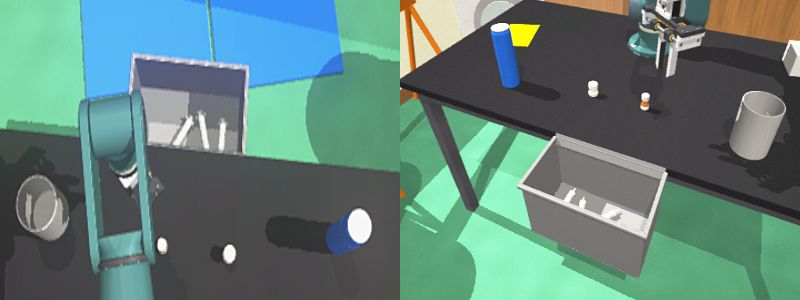

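All three syringes lie in the bin (top half (183,130), (201,128), (222,133)). The table is clear of syringes, and the vial, pot, spray can and canister are standing where they were. The arm touches nothing.

```bash
python3 -c "
from bench import robot
print(robot.close_job())"
```

```text
the job is handed in; nothing more can be done
None
```

All three syringes were swept into the waste bin, the vial, pot, spray can and canister were left standing in place, and the job was handed in at about 14.5 s.

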